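# Unplug the toy tipper truck and unload its bricks

### The job

Pull the black charger plug up out of the toy truck's socket and put it in the wooden tray. Then tip up the truck's yellow bed (it has a red lifting bar) so that all three bricks slide off into the blue bin, and let the bed back down. Leave the other things where they are.

Things in the scene. Friction and masses are not known exactly. Their poses are not given: they have to be found in the camera images.
- truck: Yellow toy tipper truck on a grey base plate (320 x 150 mm), screwed down: it does not move. Origin on the table under it, x to its nose, y to its left, z up. Cab x = 135 to 185 mm, top 125 mm above the table. White socket block behind the cab: centre x = 107 mm, 40 mm along x, 68 along y, top 85 mm above the table. Behind it the red bar, then the bed.
- socket (a point): Centre of the socket's mouth, in the top face of the white socket block, 85 mm above the table. Two sprung steel detents inside hold the plug's shank: pulling it straight up takes roughly 8 to 14 N over the first 10 mm; it is clear of the socket after 24 mm.
- plug: Black charger plug, no cord, 120 g: body 36 mm along x, 44 along y, 58 high; grey shank 18 x 28 mm reaches 24 mm below it. Origin: centre of the body's underside, z up. At the start it is fully in the socket, axes parallel to the truck's, underside on the socket block. Too near the red bar for a finger to fit between. Grip across its 44 mm (y).
- tray: Wooden tray for the charger, fixed to the table, 150 mm along its x, 180 mm along its y, 26 mm high, 4 mm walls and floor. Origin at the centre of its underside. It may lie to the left or the right.
- bed (a joint): Tilt of the yellow bed, rad: 0 flat, grows as its front rises, stop at 1.2. Not locked; falls back to 0 when let go. Lifting at the bar takes under 5 N. Bed 160 mm long, 112 wide, 36 mm walls at front and sides, rear end open, floor top 77 mm above the table when flat. Bricks slide off at 0.4 to 0.85 rad; 1.05 is ample.
- bed_hinge (a point): Midpoint of the bed's hinge axis, which runs along the truck's y at truck x = -110 mm, 72 mm above the table; the bed reaches 30 mm beyond it to the rear.
- bed_bar (a point): Middle of the red lifting bar on the bed's front: round, 12 mm thick, 90 mm long along the truck's y, an arm at each end. With the bed flat it is at truck x = 62 mm, 118 mm above the table: 172 mm ahead of the hinge axis and 46 above it, 41 ahead of the bed's front wall, nothing under it higher than 85 mm. It can turn between the fingers.
- bin: Blue open bin, fixed to the table right behind the truck under the bed's rear end, 180 x 180 mm, 45 mm high, 4 mm walls. Origin at the centre of its underside.
- brick1: red toy brick, 60 x 26 x 24 mm, 50 g, lying in the bed at the start. Origin at the centre of its underside, x along its length.
- brick2: blue toy brick, 60 x 26 x 24 mm, 50 g, lying in the bed at the start. Origin at the centre of its underside, x along its length.
- brick3: green toy brick, 60 x 26 x 24 mm, 50 g, lying in the bed at the start. Origin at the centre of its underside, x along its length.
- photo_block: Clear acrylic photo block, 30 x 100 mm, 80 mm high. Bystander. Origin at the centre of its underside, on the table.
- remote: Black remote control, 160 x 45 x 18 mm. Bystander. Origin at the centre of its underside, on the table.
- bell: Steel hand bell, 76 mm across, 95 mm high. Bystander. Origin at the centre of its underside, on the table.
- elephant: White ceramic elephant, about 110 mm long, 85 mm high. Bystander. Origin at the centre of its underside, on the table.
- pencil_cup: Empty grey plastic pencil cup, 72 mm across, 100 mm high. Bystander. Origin at the centre of its underside, on the table.
There are look-alikes about, which are no part of the job. There is more than one size of the brick2; the one meant has the size given above.

How it is judged:
By the outcome, as a careful person would: the job done as asked, in the order asked, and still so for the second after the job is handed in, with the robot touching nothing.
It also fails if it takes over 64 s, if anything falls off the work surface, if the arm or the gripper's body presses on something with over 40 N, if the wrist force passes 120 N, or if a joint passes its speed limit or range.

### The arm

A 6-joint arm with a two-finger parallel gripper is mounted at the origin on the work surface. World frame = base frame: x ahead of the robot, y to its left, z up, the work surface at z = 0. Lengths are in mm, angles in rad, forces in N, time in s.
With the tool pointing down it reaches from about 400 to 925 mm from the base axis. Payload 12.5 kg.
Tool frame: the origin (TCP) lies at the very end of the fingers, on their centre line; the grasp point (between the pads) lies behind it (env.grip_depth is the z of the grasp point in the tool frame, in mm); z points along the fingers, y is the line along which they close (so a half turn about z gives the same grasp; the last joint's range is limited). The gripper opens to 95 mm and grips with 3 to 60 N. Pads are 20 mm wide; open, the fingers measure 119 mm over their backs; the gripper's body (75 mm by 180 mm) begins 59 mm behind the grasp point.
Start: joints at [-1.319, 0.491, 1.559, -0, 1.092, -0.106], TCP at [218.908, -585.428, 214.661] pointing down, gripper open.
Joint ranges: [-3.1, 3.1], [-0.84, 2.19], [0.05, 2.79], [-1.13, 4.28], [0.06, 2.93], [-2.69, 2.69]. Speed limits (rad/s): [2.22, 2.22, 2.79, 3.14, 3.14, 3.14].

### API

Orientations are given as [roll, pitch, yaw] about the fixed x, y, z axes, in that order (R = Rz(yaw) Ry(pitch) Rx(roll)).
In Python, from cell import env, optics gives the robot as it stands.
- The arm moves only by the tool step_arm, never from a script. Its argument "moves" is a list of rows, each an object of numbers: "tx", "ty", "tz": the shift along the tool's x, y, z in mm; "roll": the turn about the tool's z in rad. In form: [{"tx": .., "ty": .., "tz": .., "roll": ..}, ...]. A call has 1 to 12 rows; each row is the pose to reach, as a shift and turn from the pose commanded when the call began, along the tool's axes at that moment; what a row does not reach only later rows make up. A row lasts 1/12 s, in which the tool goes at most 41.7 mm and 7.16 degrees, less where a joint would pass 70% of its speed; a pose out of reach is approached as far as the arm can. A call with a gripper value outside its range is refused whole. "grip" is the finger opening in mm, from 0 to 95.1, set as the call begins (left out, the last holds). The fingers move at their own pace and stop on an object; the grip force is fixed at half the most. Time passes only in rows, so rows that repeat a pose let the fingers close. It gives the time, the measured TCP pose, the force, the opening and the grip force at its end, in the units of the state.
- env.state(): the state, without advancing time (a new reading comes with each control period).
- optics.read_camera(name): name is "scene" or "top" or "wrist"; returns a dict with "pixels" (480x640x3 uint8, blue, green, red), "mtx" (3x3 intrinsics, pixels), "view" (4x4, takes a point from world to camera coordinates). Camera axes: x right, y down, z forward; pixel columns grow to the right and rows downward; lengths in mm; the calibration is good to about 2 mm. A picture is of the moment at which its call begins. There is no depth.
- env.job_done(): hands the job in; it is judged then, once.
The state is a dict: "t": time; "joints": joint angles; "qvel": joint speeds; "tau": joint torques, N m; "eef_pos": TCP position; "tcp_rot": TCP orientation; "ft_force": force on the tool from outside, world axes, zero at the start; "moment": the same for the moment, N m; "opening": opening from 0.0 (shut) to 1.0 (fully open); "grip_force": force on a finger pad.
Only numpy, scipy, OpenCV 4.12 (cv2) and the standard library are available. Lean on these libraries where they do the work, as an engineer would, in place of code of your own. Each camera call takes 0.05 s, during which the arm holds its last target. There are 200 camera calls.

## Working session

There is one attempt and no reset: what is moved stays moved. The work goes in short steps, Python scripts to look and compute and a tool call to move; the robot and the scene stay as the last step left them, time stands still between calls to the robot, and variables do not carry over. Pictures are saved under pics/ and viewed, at most 10 in all, crops included, and the job is handed in when it is done.

Besides the shell and the picture viewer there is one more tool, called after "Call:" by a JSON object that holds its "name" and its "arguments", one argument or row to a line. step_arm: Moves the arm, as the interface text tells. Its arguments: {"type":"object","properties":{"moves":{"type":"array"},"grip":{"type":"number"}},"required":["moves"]}

```bash
mkdir -p pics; ls; python3 - <<'E'
from cell import env, optics
import cv2,pickle
d={}
for n in ["scene","top"]:
    c=optics.read_camera(n); d[n]=c; cv2.imwrite(f"pics/{n}0.png",c["pixels"])
    print(n,c["mtx"].tolist(),c["view"].round(3).tolist())
pickle.dump(d,open("cam0.pkl","wb"))
s=env.state();print(s,env.grip_depth)
E
```

```text
pics
scene [[490.998858608683, 0.0, 323.3646611712172], [0.0, 490.998858608683, 238.05344643158955], [0.0, 0.0, 1.0]] [[0.538, 0.843, -0.001, -348.279], [0.63, -0.402, -0.664, -290.052], [-0.56, 0.357, -0.747, 1451.448], [0.0, 0.0, 0.0, 1.0]]
top [[564.6340227197219, 0.0, 316.5356639613375], [0.0, 564.6340227197219, 246.61342118844368], [0.0, 0.0, 1.0]] [[-0.022, -1.0, -0.01, 21.431], [-0.994, 0.023, -0.102, 620.061], [0.103, 0.008, -0.995, 1536.767], [0.0, 0.0, 0.0, 1.0]]
{'t': 0.1, 'joints': array([-1.31861562e+00,  4.91478362e-01,  1.55939025e+00, -9.11737178e-06,
        1.09170680e+00, -1.05588024e-01]), 'qvel': array([-0.00016062, -0.00035654, -0.00199153, -0.00117213, -0.00018753,
        0.0006929 ]), 'tau': array([ 3.57057375e-03, -6.13625407e+01, -2.58606452e+01,  6.94282958e-02,
        4.70296293e-02, -3.47194316e-05]), 'eef_pos': array([ 218.83720077, -585.20314387,  214.13258421]), 'tcp_rot': array([-3.14061452e+00, -9.55326879e-05,  3.57772888e-01]), 'ft_force': array([ 0.10279366, -0.33122777,  0.08575098]), 'moment': array([0.0386246 , 0.01762331, 0.01688813]), 'grip_force': 0.0, 'opening': 0.9997168651358144} -18.8
```

View pics/top0.png

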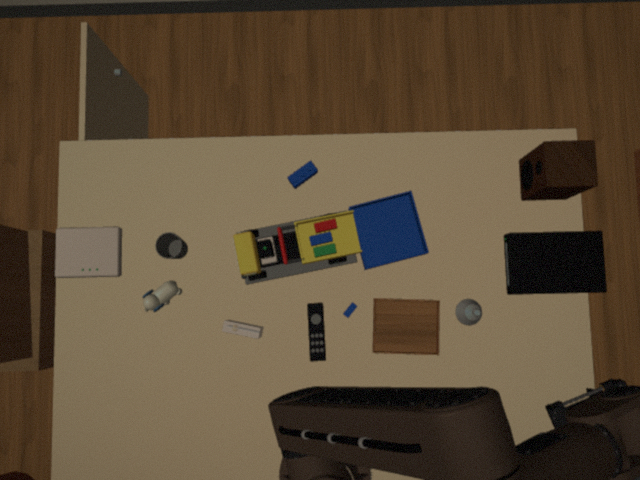

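View pics/scene0.png

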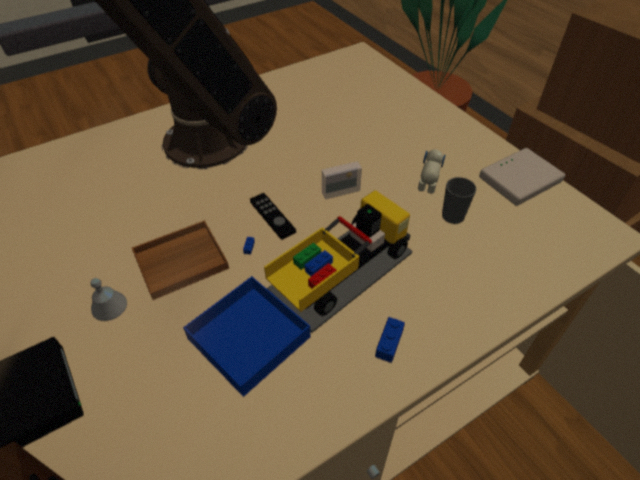

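The top view shows the truck at about (300,245) with its nose to the left (+y), the bar at (284,245), the plug at (266,250), the tray at (406,326) and the bin at (388,230). The scene view confirms this layout.

```bash
cat > h.py <<'E'
import numpy as np, cv2
def ray(c,u,v,z):
    V=np.array(c["view"]);R,t=V[:3,:3],V[:3,3];o=-R.T@t
    d=R.T@np.linalg.inv(c["mtx"])@[u,v,1]
    return o+d*(z-o[2])/d[2]
def proj(c,p):
    V=np.array(c["view"]);q=c["mtx"]@(V[:3,:3]@np.array(p,float)+V[:3,3]);return q[:2]/q[2]
def masks(img):
    h=cv2.cvtColor(img,cv2.COLOR_BGR2HSV)
    r=lambda a,b:cv2.inRange(h,a,b)
    return dict(red=r((0,150,90),(8,255,255))|r((172,150,90),(180,255,255)),yellow=r((20,150,90),(35,255,255)),blue=r((100,150,60),(125,255,255)),
      green=r((45,120,50),(85,255,255)),tray=r((5,90,60),(19,255,190)))
def blobs(m,amin=25):
    n,l,s,c=cv2.connectedComponentsWithStats(m)
    for i in range(1,n):
        if s[i,4]>=amin:
            yield s[i,4],c[i],cv2.minAreaRect(np.argwhere(l==i)[:,::-1].astype(np.float32))
E
python3 - <<'E'
import pickle;from h import *
d=pickle.load(open("cam0.pkl","rb"))
Z=dict(red=118,yellow=125,blue=45,green=101,tray=26)
for n,roi in (("top",(140,380,200,460)),("scene",(150,400,120,420))):
    c=d[n];a,b,e,f=roi
    for k,m in masks(c["pixels"]).items():
        mm=np.zeros_like(m);mm[a:b,e:f]=m[a:b,e:f]
        for ar,ce,r in blobs(mm):
            print(n,k,ar,ce.round(1),ray(c,*ce,Z[k]).round(0)[:2],[ray(c,*p,Z[k]).round(0)[:2].tolist() for p in cv2.boxPoints(r)])
A=cv2.resize(d["top"]["pixels"][200:300,220:380],None,fx=5,fy=5,interpolation=cv2.INTER_CUBIC)
cv2.imwrite("pics/topz.png",A)
B=cv2.resize(d["scene"]["pixels"][180:280,310:430],None,fx=6,fy=6,interpolation=cv2.INTER_CUBIC)
cv2.imwrite("pics/scz.png",cv2.convertScaleAbs(B,alpha=1.4))
E
```

```text
top red 183 [325.1 225.1] [668. -17.] [[674.0, 12.0], [684.0, -42.0], [662.0, -47.0], [651.0, 8.0]]
top red 114 [281.6 245.2] [617.  98.] [[665.0, 111.0], [667.0, 103.0], [571.0, 86.0], [570.0, 94.0]]
top yellow 1661 [328.6 237.2] [635. -25.] [[677.0, 66.0], [706.0, -87.0], [595.0, -107.0], [567.0, 45.0]]
top yellow 717 [245.6 252.6] [599. 192.] [[649.0, 225.0], [656.0, 179.0], [550.0, 160.0], [543.0, 206.0]]
top blue 317 [302.2 173.9] [824.  43.] [[815.0, 84.0], [860.0, 20.0], [834.0, 2.0], [788.0, 66.0]]
top blue 3754 [388.8 231. ] [ 658. -193.] [[723.0, -84.0], [767.0, -258.0], [597.0, -296.0], [554.0, -125.0]]
top blue 162 [320.7 238.4] [641.  -5.] [[647.0, 25.0], [658.0, -30.0], [636.0, -34.0], [625.0, 20.0]]
top blue 62 [349.8 309.7] [444. -79.] [[435.0, -63.0], [462.0, -86.0], [454.0, -95.0], [427.0, -73.0]]
top green 191 [324.3 249.8] [604. -14.] [[611.0, 17.0], [621.0, -39.0], [598.0, -44.0], [587.0, 12.0]]
top tray 78 [324.8 225.1] [681. -17.] [[688.0, 17.0], [702.0, -46.0], [672.0, -52.0], [658.0, 10.0]]
top tray 3815 [405.7 326.2] [ 396. -232.] [[481.0, -134.0], [476.0, -
[... 826 characters left out ...]
5.0, -262.0], [560.0, -127.0], [570.0, -127.0], [594.0, -262.0]]
scene blue 5824 [247.4 335.4] [ 683. -200.] [[611.0, -297.0], [547.0, -104.0], [733.0, -87.0], [775.0, -265.0]]
scene blue 594 [390.4 336.6] [837.  35.] [[845.0, -6.0], [798.0, 58.0], [827.0, 77.0], [872.0, 13.0]]
scene green 281 [306.7 253.3] [608. -16.] [[599.0, -45.0], [588.0, 15.0], [618.0, 13.0], [628.0, -46.0]]
scene tray 48484 [253.2 271.2] [ 533. -112.] [[-52.0, -231.0], [400.0, 476.0], [960.0, 8.0], [666.0, -453.0]]
scene tray 172 [338.8 229.1] [530. 119.] [[518.0, 95.0], [506.0, 142.0], [543.0, 140.0], [555.0, 94.0]]
scene tray 89 [322.1 277.5] [631.   8.] [[614.0, -28.0], [606.0, 49.0], [636.0, 45.0], [643.0, -30.0]]
```

View pics/topz.png

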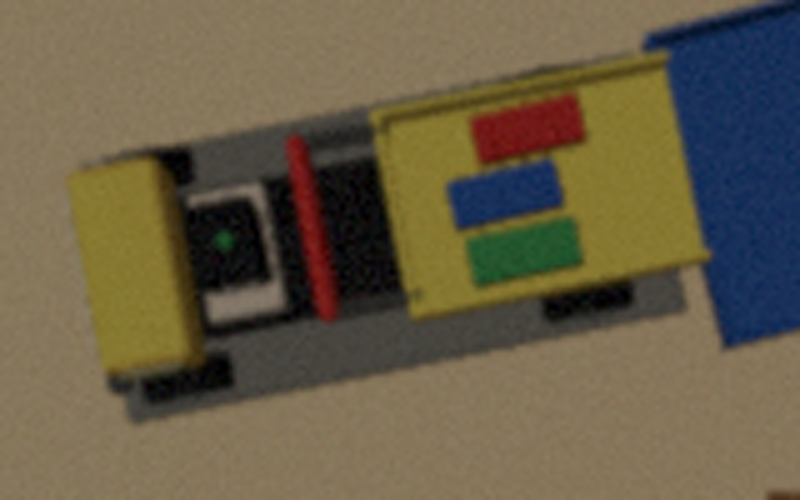

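View pics/scz.png

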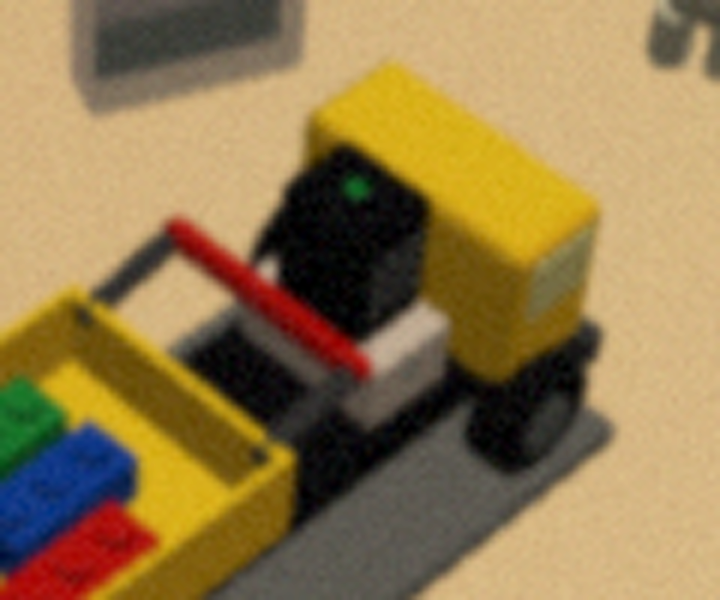

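The zoomed top view shows the plug's green spot at (264.8,248.0) px and the bar running from (279,228) to (286.5,263). In the scene view the same spot is at (369.5,211.2).

```bash
cat >> h.py <<'E'
def tri(c1,p1,c2,p2):
    P=[c["mtx"]@np.array(c["view"])[:3] for c in (c1,c2)]
    X=cv2.triangulatePoints(*P,np.array(p1,float).reshape(2,1),np.array(p2,float).reshape(2,1));return (X[:3]/X[3]).ravel()
def delta(s,target,yaw):
    "tool-frame shift and roll from state s to target, tool down"
    a=s["tcp_rot"][2];d=np.array(target)-s["eef_pos"]
    return np.r_[d[0]*np.cos(a)+d[1]*np.sin(a), d[0]*np.sin(a)-d[1]*np.cos(a), -d[2]].round(1), round(float((a-yaw+np.pi)%(2*np.pi)-np.pi),3)
E
python3 - <<'E'
import pickle;from h import *
from cell import env
d=pickle.load(open("cam0.pkl","rb"));T,S=d["top"],d["scene"]
print("led",tri(T,(264.8,248),S,(369.5,211.2)).round(1),ray(T,264.8,248,143).round(1),ray(S,369.5,211.2,143).round(1))
mt,ms=masks(T["pixels"])["red"],masks(S["pixels"])["red"]
ends=[]
for c,m,(a,b,e,f) in ((T,mt,(215,275,270,295)),(S,ms,(210,248,330,378))):
    q=np.argwhere(m[a:b,e:f]>0)[:,::-1]+[e,a]
    P=np.array([ray(c,*p,119)[:2] for p in q]);vx=cv2.fitLine(P.astype(np.float32),cv2.DIST_HUBER,0,.01,.01).ravel()
    t=(P-vx[2:])@vx[:2];print("bar ang",np.arctan2(vx[1],vx[0])%np.pi,"mid",vx[2:]+vx[:2]*(t.min()+t.max())/2,np.ptp(t))
print(delta(env.state(),[609,143,214],1.751))
E
```

```text
led [609.  141.  141.9] [608.4 140.2 143. ] [610.3 141.2 143. ]
bar ang 0.17897229 mid [617.99509398  98.40755868] 96.94978086885754
bar ang 0.18211584 mid [616.77222244  98.53108444] 97.37145899639904
(array([ 6.205e+02, -5.455e+02,  1.000e-01]), -1.393)
```

Call:
{"name": "step_arm", "arguments": {
  "moves": [
    {"tx": 15, "ty": -13, "roll": -0.05},
    {"tx": 40, "ty": -35, "roll": -0.13},
    {"tx": 67, "ty": -59, "roll": -0.24},
    {"tx": 95, "ty": -83, "roll": -0.35},
    {"tx": 123, "ty": -108, "roll": -0.46},
    {"tx": 151, "ty": -133, "roll": -0.57},
    {"tx": 179, "ty": -157, "roll": -0.68},
    {"tx": 207, "ty": -182, "roll": -0.79},
    {"tx": 235, "ty": -207, "roll": -0.9},
    {"tx": 263, "ty": -231, "roll": -1.0},
    {"tx": 291, "ty": -256, "roll": -1.1},
    {"tx": 319, "ty": -280, "roll": -1.2}
  ],
  "grip": 80
}}

```text
validation failed for argument at $.mo...
```

```bash
python3 -c "
from h import *;from cell import env
s=env.state();print(s['t'],s['eef_pos'],s['tcp_rot'],delta(s,[609,142,214],1.751))"
```

```text
0.1 [ 218.83720077 -585.20314387  214.13258421] [-3.14061452e+00 -9.55326879e-05  3.57772888e-01] (array([ 6.201e+02, -5.445e+02,  1.000e-01]), -1.393)
```

Probably every key is required in each row.

Call:
{"name": "step_arm", "arguments": {
  "moves": [
    {"tx": 15, "ty": -13, "tz": 0, "roll": -0.05},
    {"tx": 40, "ty": -35, "tz": 0, "roll": -0.13},
    {"tx": 67, "ty": -59, "tz": 0, "roll": -0.24},
    {"tx": 95, "ty": -83, "tz": 0, "roll": -0.35},
    {"tx": 123, "ty": -108, "tz": 0, "roll": -0.46},
    {"tx": 151, "ty": -133, "tz": 0, "roll": -0.57},
    {"tx": 179, "ty": -157, "tz": 0, "roll": -0.68},
    {"tx": 207, "ty": -182, "tz": 0, "roll": -0.79},
    {"tx": 235, "ty": -207, "tz": 0, "roll": -0.9},
    {"tx": 263, "ty": -231, "tz": 0, "roll": -1.0},
    {"tx": 291, "ty": -256, "tz": 0, "roll": -1.1},
    {"tx": 319, "ty": -280, "tz": 0, "roll": -1.2}
  ],
  "grip": 80
}}

```text
t: 1.1
eef_pos: [420.0, -209.6, 214.6]
tcp_rot: [-3.141, -0.0, 1.563]
ft_force: [1.1, -0.4, 0.8]
opening: 0.839
grip_force: 0.0
```

```bash
python3 -c "
from h import *;from cell import env
s=env.state();print(s['t'],s['eef_pos'],s['tcp_rot'],delta(s,[609,142,214],1.751))"
```

```text
1.1 [ 419.99498634 -209.61490627  214.58788372] [-3.14141843e+00 -5.81471464e-05  1.56257923e+00] (array([353.2, 186.1,   0.6]), -0.188)
```

Call:
{"name": "step_arm", "arguments": {
  "moves": [
    {"tx": 35, "ty": 18, "tz": 0, "roll": -0.03},
    {"tx": 70, "ty": 37, "tz": 0, "roll": -0.06},
    {"tx": 105, "ty": 55, "tz": 0, "roll": -0.09},
    {"tx": 140, "ty": 74, "tz": 0, "roll": -0.12},
    {"tx": 175, "ty": 92, "tz": 0, "roll": -0.15},
    {"tx": 210, "ty": 110, "tz": 0, "roll": -0.18},
    {"tx": 245, "ty": 129, "tz": 0, "roll": -0.19},
    {"tx": 280, "ty": 147, "tz": 0, "roll": -0.19},
    {"tx": 312, "ty": 164, "tz": 0, "roll": -0.19},
    {"tx": 338, "ty": 178, "tz": 0, "roll": -0.19},
    {"tx": 354, "ty": 186, "tz": 0, "roll": -0.19},
    {"tx": 354, "ty": 186, "tz": 0, "roll": -0.19}
  ]
}}

```text
t: 2.1
eef_pos: [611.0, 143.1, 213.7]
tcp_rot: [-3.141, -0.0, 1.751]
ft_force: [-0.1, 0.4, -0.3]
opening: 0.844
grip_force: 0.0
```

```bash
python3 -c "
from h import *;from cell import env,optics
s=env.state();print(s['t'],s['eef_pos'],s['tcp_rot'],delta(s,[609,142,95],1.751))
c=optics.read_camera('wrist');cv2.imwrite('pics/w1.png',c['pixels']);print(proj(c,[609,142,143]),proj(c,[617.4,98.5,118]))
for ar,ce,r in blobs(masks(c['pixels'])['red']): print(ar,ce,[ray(c,*p,118)[:2].round(0) for p in cv2.boxPoints(r)])
for ar,ce,r in blobs(masks(c['pixels'])['green'],10): print('g',ar,ce,ray(c,*ce,143).round(1))"
```

```text
2.1 [611.03253757 143.07704685 213.74272239] [-3.14117230e+00 -3.61501156e-04  1.75060123e+00] (array([ -0.7,  -2.2, 118.7]), -0.0)
[314.09116542 250.8063342 ] [315.1714468  289.93973622]
1601 [313.91255465 291.31105559] [array([566.,  95.]), array([665., 113.]), array([668., 100.]), array([568.,  82.])]
786 [345.38422392 377.13740458] [array([647.,  30.]), array([669.,  34.]), array([676.,  -2.]), array([655.,  -6.])]
g 119 [313.37815126 251.68907563] [608.6 141.2 143. ]
g 815 [283.52392638 376.96441718] [603.2  24.8 143. ]
```

View pics/w1.png

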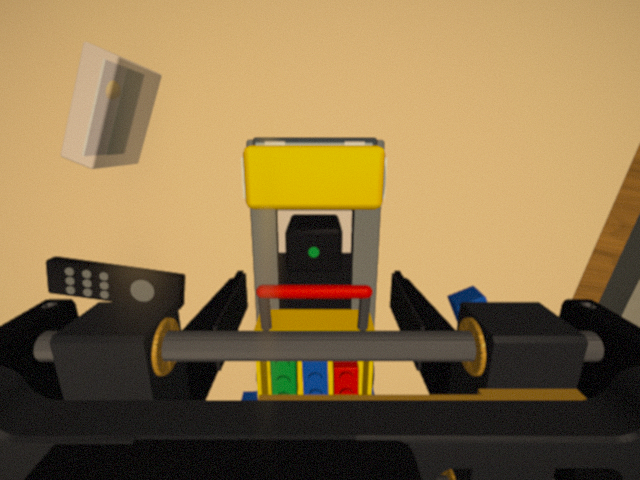

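The wrist view shows the plug's spot at (313,252) px, centred between the fingers and square to the tool, and the bar at (314,291) px. Next I go down and close.

Call:
{"name": "step_arm", "arguments": {
  "moves": [
    {"tx": -1, "ty": -2, "tz": 15, "roll": 0},
    {"tx": -1, "ty": -2, "tz": 35, "roll": 0},
    {"tx": -1, "ty": -2, "tz": 55, "roll": 0},
    {"tx": -1, "ty": -2, "tz": 75, "roll": 0},
    {"tx": -1, "ty": -2, "tz": 92, "roll": 0},
    {"tx": -1, "ty": -2, "tz": 105, "roll": 0},
    {"tx": -1, "ty": -2, "tz": 114, "roll": 0},
    {"tx": -1, "ty": -2, "tz": 119, "roll": 0},
    {"tx": -1, "ty": -2, "tz": 119, "roll": 0}
  ]
}}

```text
t: 2.9
eef_pos: [608.0, 138.1, 94.9]
tcp_rot: [-3.14, 0.0, 1.747]
ft_force: [-0.4, 0.4, -0.6]
opening: 0.843
grip_force: 0.0
```

Call:
{"name": "step_arm", "arguments": {
  "moves": [
    {"tx": 0, "ty": 0, "tz": 0, "roll": 0},
    {"tx": 0, "ty": 0, "tz": 0, "roll": 0},
    {"tx": 0, "ty": 0, "tz": 0, "roll": 0},
    {"tx": 0, "ty": 0, "tz": 0, "roll": 0},
    {"tx": 0, "ty": 0, "tz": 0, "roll": 0},
    {"tx": 0, "ty": 0, "tz": 0, "roll": 0},
    {"tx": 0, "ty": 0, "tz": 0, "roll": 0},
    {"tx": 0, "ty": 0, "tz": 0, "roll": 0}
  ],
  "grip": 30
}}

```text
t: 3.57
eef_pos: [608.5, 138.8, 95.8]
tcp_rot: [3.141, 0.0, 1.748]
ft_force: [-0.8, 0.4, 2.6]
opening: 0.457
grip_force: 30.0
```

Call:
{"name": "step_arm", "arguments": {
  "moves": [
    {"tx": 0, "ty": 0, "tz": -2, "roll": 0},
    {"tx": 0, "ty": 0, "tz": -4, "roll": 0},
    {"tx": 0, "ty": 0, "tz": -6, "roll": 0},
    {"tx": 0, "ty": 0, "tz": -8, "roll": 0},
    {"tx": 0, "ty": 0, "tz": -10, "roll": 0},
    {"tx": 0, "ty": 0, "tz": -12, "roll": 0},
    {"tx": 0, "ty": 0, "tz": -15, "roll": 0},
    {"tx": 0, "ty": 0, "tz": -19, "roll": 0},
    {"tx": 0, "ty": 0, "tz": -24, "roll": 0},
    {"tx": 0, "ty": 0, "tz": -30, "roll": 0},
    {"tx": 0, "ty": 0, "tz": -38, "roll": 0},
    {"tx": 0, "ty": 0, "tz": -44, "roll": 0}
  ]
}}

```text
t: 4.57
eef_pos: [608.7, 138.8, 140.8]
tcp_rot: [3.141, 0.0, 1.748]
ft_force: [0.0, -0.3, -0.7]
opening: 0.463
grip_force: 30.0
```

```bash
python3 -c "
from h import *;from cell import env,optics
s=env.state();print(s['t'],s['eef_pos'],s['tcp_rot'],s['ft_force'],s['opening'],s['grip_force'])
print(delta(s,[396,-232,200],1.571),delta(s,[396,-232,200],1.751))
d=[optics.read_camera(n)['pixels'] for n in ('scene','wrist')];a=cv2.resize(d[0][160:280,300:440],(560,480));b=cv2.resize(d[1][150:330,200:440],(640,480))
cv2.imwrite('pics/p2.png',cv2.resize(np.hstack([a,b]),(800,320)))"
```

```text
4.5667 [608.70866797 138.80813126 140.83563758] [3.14063249e+00 1.50785398e-04 1.74777861e+00] [ 0.02401506 -0.3031798  -0.71668578] 0.4632897848899734 29.99973714351654
(array([-327.6, -274.7,  -59.2]), 0.177) (array([-327.6, -274.7,  -59.2]), -0.003)
```

View pics/p2.png

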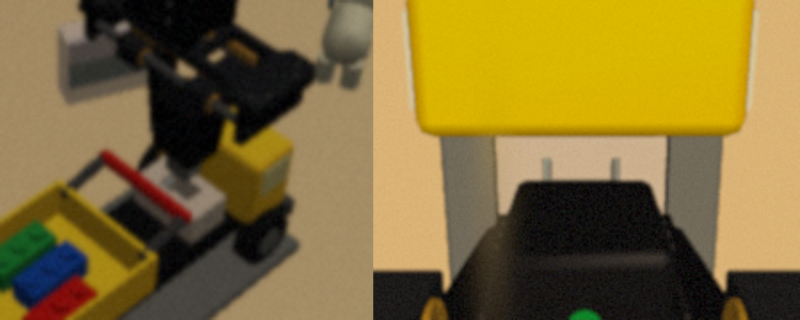

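The plug is out: the left crop shows the shank above the socket mouth, and the right crop shows the plug held between the pads. I lift and carry it to the tray.

Call:
{"name": "step_arm", "arguments": {
  "moves": [
    {"tx": 0, "ty": 0, "tz": -15, "roll": 0},
    {"tx": 0, "ty": 0, "tz": -40, "roll": 0},
    {"tx": -10, "ty": -8, "tz": -59, "roll": 0.02},
    {"tx": -30, "ty": -25, "tz": -59, "roll": 0.04},
    {"tx": -55, "ty": -46, "tz": -59, "roll": 0.06},
    {"tx": -80, "ty": -67, "tz": -59, "roll": 0.08},
    {"tx": -105, "ty": -88, "tz": -59, "roll": 0.1},
    {"tx": -130, "ty": -109, "tz": -59, "roll": 0.12},
    {"tx": -155, "ty": -130, "tz": -59, "roll": 0.14},
    {"tx": -180, "ty": -151, "tz": -59, "roll": 0.16},
    {"tx": -205, "ty": -172, "tz": -59, "roll": 0.177},
    {"tx": -230, "ty": -193, "tz": -59, "roll": 0.177}
  ]
}}

```text
t: 5.67
eef_pos: [457.9, -122.7, 198.7]
tcp_rot: [3.141, 0.0, 1.57]
ft_force: [0.8, 0.1, -2.2]
opening: 0.462
grip_force: 30.0
```

```bash
python3 -c "
from h import *;from cell import env
s=env.state();print(delta(s,[396,-232,60],1.571),s['opening'],s['eef_pos'])"
```

```text
(array([-109.3,  -61.8,  138.7]), -0.001) 0.4624669363231298 [ 457.91314484 -122.73690477  198.69694698]
```

Call:
{"name": "step_arm", "arguments": {
  "moves": [
    {"tx": -25, "ty": -14, "tz": 0, "roll": 0},
    {"tx": -50, "ty": -28, "tz": 0, "roll": 0},
    {"tx": -75, "ty": -42, "tz": 0, "roll": 0},
    {"tx": -95, "ty": -53, "tz": 0, "roll": 0},
    {"tx": -107, "ty": -60, "tz": 10, "roll": 0},
    {"tx": -108, "ty": -61, "tz": 30, "roll": 0},
    {"tx": -108, "ty": -61, "tz": 55, "roll": 0},
    {"tx": -108, "ty": -61, "tz": 80, "roll": 0},
    {"tx": -108, "ty": -61, "tz": 105, "roll": 0},
    {"tx": -108, "ty": -61, "tz": 125, "roll": 0},
    {"tx": -108, "ty": -61, "tz": 138, "roll": 0},
    {"tx": -108, "ty": -61, "tz": 142, "roll": 0}
  ]
}}

```text
t: 6.67
eef_pos: [397.3, -229.2, 54.9]
tcp_rot: [-3.139, -0.002, 1.571]
ft_force: [0.5, -0.1, -2.2]
opening: 0.459
grip_force: 30.0
```

Call:
{"name": "step_arm", "arguments": {
  "moves": [
    {"tx": 0, "ty": 0, "tz": 4, "roll": 0},
    {"tx": 0, "ty": 0, "tz": 8, "roll": 0},
    {"tx": 0, "ty": 0, "tz": 11, "roll": 0},
    {"tx": 0, "ty": 0, "tz": 14, "roll": 0},
    {"tx": 0, "ty": 0, "tz": 16, "roll": 0},
    {"tx": 0, "ty": 0, "tz": 17, "roll": 0},
    {"tx": 0, "ty": 0, "tz": 17, "roll": 0}
  ]
}}

```text
t: 7.25
eef_pos: [398.0, -229.6, 39.7]
tcp_rot: [3.141, 0.0, 1.571]
ft_force: [-1.0, 1.2, -2.5]
opening: 0.461
grip_force: 30.0
```

```bash
python3 -c "
from h import *;from cell import env,optics
s=env.state();print(s['t'],s['eef_pos'],s['ft_force'],s['opening'])
c=optics.read_camera('scene');cv2.imwrite('pics/tr.png',cv2.resize(c['pixels'][150:330,80:320],(800,600)))"
```

```text
7.25 [ 397.98579229 -229.62121795   39.67032716] [-1.03038821  1.15518567 -2.50617042] 0.46107976680231527
```

View pics/tr.png

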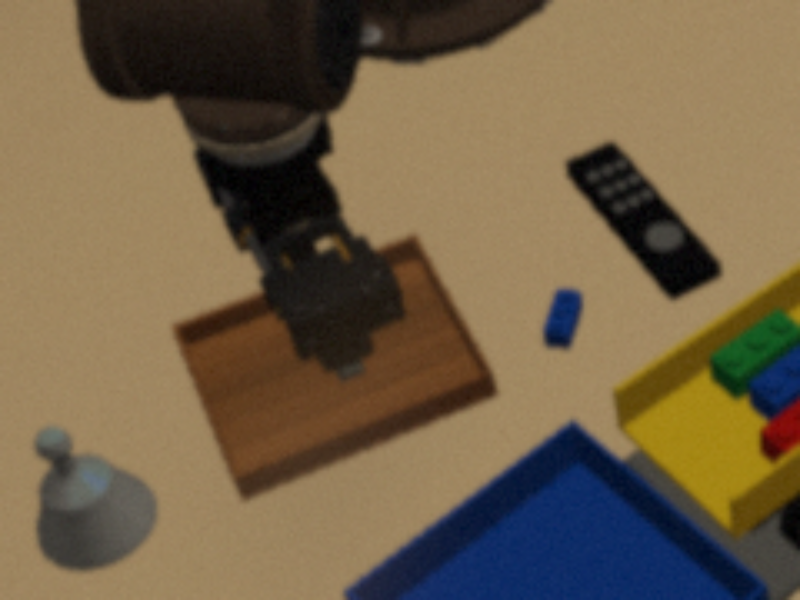

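The plug's shank is right over the middle of the tray, at (348,370) px in the crop. I feel downward for the floor.

Call:
{"name": "step_arm", "arguments": {
  "moves": [
    {"tx": 0, "ty": 0, "tz": 1, "roll": 0},
    {"tx": 0, "ty": 0, "tz": 2, "roll": 0},
    {"tx": 0, "ty": 0, "tz": 2, "roll": 0}
  ]
}}

```text
t: 7.55
eef_pos: [398.1, -229.8, 38.7]
tcp_rot: [3.141, 0.001, 1.571]
ft_force: [-3.8, 0.9, 18.6]
opening: 0.464
grip_force: 30.0
```

Call:
{"name": "step_arm", "arguments": {
  "moves": [
    {"tx": 0, "ty": 0, "tz": 1, "roll": 0},
    {"tx": 0, "ty": 0, "tz": 1, "roll": 0}
  ]
}}

```text
t: 7.72
eef_pos: [398.1, -230.0, 38.4]
tcp_rot: [3.14, 0.001, 1.571]
ft_force: [-5.7, 0.9, 31.3]
opening: 0.454
grip_force: 30.0
```

Call:
{"name": "step_arm", "arguments": {
  "moves": [
    {"tx": 0, "ty": 0, "tz": 1, "roll": 0},
    {"tx": 0, "ty": 0, "tz": 1, "roll": 0}
  ]
}}

```text
t: 7.88
eef_pos: [398.1, -230.1, 37.7]
tcp_rot: [3.14, 0.002, 1.571]
ft_force: [-8.0, 0.0, 37.4]
opening: 0.461
grip_force: 30.0
```

Call:
{"name": "step_arm", "arguments": {
  "moves": [
    {"tx": 0, "ty": 0, "tz": -2, "roll": 0},
    {"tx": 0, "ty": 0, "tz": -3, "roll": 0},
    {"tx": 0, "ty": 0, "tz": -3, "roll": 0}
  ]
}}

```text
t: 8.13
eef_pos: [398.1, -229.7, 38.8]
tcp_rot: [3.141, 0.0, 1.571]
ft_force: [0.9, -0.6, -2.3]
opening: 0.462
grip_force: 30.0
```

Call:
{"name": "step_arm", "arguments": {
  "moves": [
    {"tx": 0, "ty": 0, "tz": 0, "roll": 0},
    {"tx": 0, "ty": 0, "tz": 0, "roll": 0},
    {"tx": 0, "ty": 0, "tz": 0, "roll": 0},
    {"tx": 0, "ty": 0, "tz": 0, "roll": 0},
    {"tx": 0, "ty": 0, "tz": 0, "roll": 0},
    {"tx": 0, "ty": 0, "tz": 0, "roll": 0}
  ],
  "grip": 75
}}

```text
t: 8.63
eef_pos: [397.9, -229.6, 38.6]
tcp_rot: [-3.141, -0.0, 1.571]
ft_force: [0.2, 0.1, -0.8]
opening: 0.778
grip_force: 0.0
```

Call:
{"name": "step_arm", "arguments": {
  "moves": [
    {"tx": 0, "ty": 0, "tz": -8, "roll": 0},
    {"tx": 0, "ty": 0, "tz": -20, "roll": 0},
    {"tx": 0, "ty": 0, "tz": -40, "roll": 0},
    {"tx": 0, "ty": 0, "tz": -65, "roll": 0},
    {"tx": 0, "ty": 0, "tz": -95, "roll": 0},
    {"tx": 0, "ty": 0, "tz": -125, "roll": 0},
    {"tx": 0, "ty": 0, "tz": -150, "roll": 0},
    {"tx": 0, "ty": 0, "tz": -165, "roll": 0},
    {"tx": 0, "ty": 0, "tz": -170, "roll": 0}
  ]
}}

```text
t: 9.38
eef_pos: [398.4, -230.0, 211.5]
tcp_rot: [3.138, 0.003, 1.571]
ft_force: [-0.6, 0.8, -0.6]
opening: 0.787
grip_force: 0.0
```

```bash
python3 -c "
from h import *;from cell import env,optics
s=env.state();print(s['t'],s['eef_pos'],s['ft_force'],s['opening'],delta(s,[617.4,98.5,190],0.18))
c=optics.read_camera('scene');cv2.imwrite('pics/tr2.png',cv2.resize(c['pixels'][150:330,80:320],(640,480)))"
```

```text
9.3833 [ 398.43756198 -229.95280896  211.54336482] [-0.55408833  0.80351786 -0.58709554] 0.7872875095735687 (array([328.4, 219. ,  21.5]), 1.391)
```

View pics/tr2.png

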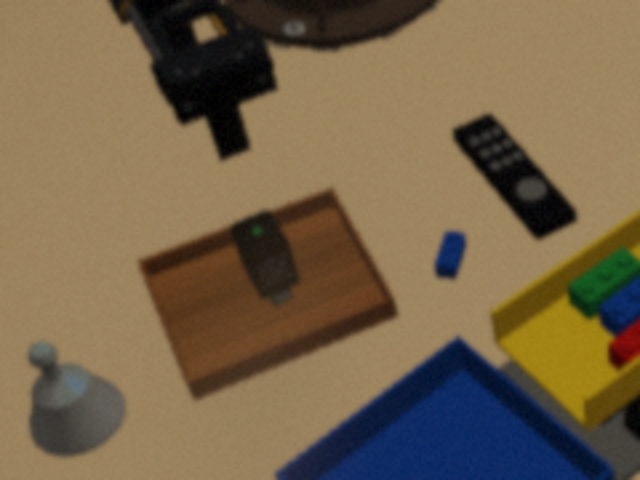

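The plug stands in the tray, with its spot at (257,231) px in the crop. I move on to the bar, turning the tool by a quarter turn.

Call:
{"name": "step_arm", "arguments": {
  "moves": [
    {"tx": 15, "ty": 10, "tz": 0, "roll": 0.08},
    {"tx": 40, "ty": 27, "tz": 0, "roll": 0.2},
    {"tx": 70, "ty": 47, "tz": 0, "roll": 0.32},
    {"tx": 100, "ty": 67, "tz": 0, "roll": 0.44},
    {"tx": 130, "ty": 87, "tz": 0, "roll": 0.56},
    {"tx": 160, "ty": 107, "tz": 0, "roll": 0.68},
    {"tx": 190, "ty": 127, "tz": 0, "roll": 0.8},
    {"tx": 220, "ty": 147, "tz": 0, "roll": 0.92},
    {"tx": 250, "ty": 167, "tz": 0, "roll": 1.04},
    {"tx": 280, "ty": 187, "tz": 0, "roll": 1.16},
    {"tx": 308, "ty": 205, "tz": 0, "roll": 1.28},
    {"tx": 328, "ty": 219, "tz": 0, "roll": 1.39}
  ],
  "grip": 38
}}

```text
t: 10.43
eef_pos: [617.4, 101.0, 206.9]
tcp_rot: [-3.141, 0.002, 0.191]
ft_force: [0.6, -0.0, -0.0]
opening: 0.4
grip_force: 0.0
```

Call:
{"name": "step_arm", "arguments": {
  "moves": [
    {"tx": 0, "ty": 0, "tz": 0, "roll": 0},
    {"tx": 0, "ty": 0, "tz": 0, "roll": 0}
  ]
}}

```text
t: 10.6
eef_pos: [616.6, 99.3, 206.7]
tcp_rot: [-3.141, 0.003, 0.199]
ft_force: [-0.3, 0.2, -1.3]
opening: 0.4
grip_force: 0.0
```

```bash
python3 -c "
from h import *;from cell import env,optics
s=env.state();print(s['t'],s['eef_pos'],s['tcp_rot'],s['opening'],delta(s,[617.4,98.5,100],0.18))
c=optics.read_camera('wrist')
for ar,ce,r in blobs(masks(c['pixels'])['red']): print(ar,ce,ray(c,*ce,119).round(1),[ray(c,*p,119)[:2].round(0) for p in cv2.boxPoints(r)])
S=optics.read_camera('scene');print(proj(S,[398,-229.6,86])/1-[80,150])"
```

```text
10.6 [616.5756266   99.32729025 206.73952168] [-3.14136674e+00  2.69747592e-03  1.98687915e-01] 0.39956128035279903 (array([  0.6,   1. , 106.7]), 0.019)
1719 [320.70389761 239.4886562 ] [621.1  98.2 119. ] [array([566.,  95.]), array([665., 112.]), array([668., 101.]), array([568.,  82.])]
2289 [462.41328091 202.54652687] [672.5  -4.5 119. ] [array([677.,  29.]), array([690., -30.]), array([667., -39.]), array([654.,  21.])]
[94.65494774 86.16613543]
```

Call:
{"name": "step_arm", "arguments": {
  "moves": [
    {"tx": 0, "ty": 1, "tz": 10, "roll": 0.01},
    {"tx": 0, "ty": 1, "tz": 30, "roll": 0.02},
    {"tx": 0, "ty": 1, "tz": 50, "roll": 0.02},
    {"tx": 0, "ty": 1, "tz": 70, "roll": 0.02},
    {"tx": 0, "ty": 1, "tz": 87, "roll": 0.02},
    {"tx": 0, "ty": 1, "tz": 99, "roll": 0.02},
    {"tx": 0, "ty": 1, "tz": 106, "roll": 0.02},
    {"tx": 0, "ty": 1, "tz": 107, "roll": 0.02},
    {"tx": 0, "ty": 1, "tz": 107, "roll": 0.02}
  ]
}}

```text
t: 11.45
eef_pos: [617.2, 97.0, 101.7]
tcp_rot: [3.141, 0.0, 0.175]
ft_force: [0.1, -0.8, 0.4]
opening: 0.398
grip_force: 0.0
```

Call:
{"name": "step_arm", "arguments": {
  "moves": [
    {"tx": 0, "ty": 0, "tz": 0, "roll": 0},
    {"tx": 0, "ty": 0, "tz": 0, "roll": 0},
    {"tx": 0, "ty": 0, "tz": 0, "roll": 0},
    {"tx": 0, "ty": 0, "tz": 0, "roll": 0},
    {"tx": 0, "ty": 0, "tz": 0, "roll": 0},
    {"tx": 0, "ty": 0, "tz": 0, "roll": 0}
  ],
  "grip": 6
}}

```text
t: 11.95
eef_pos: [617.3, 97.3, 102.0]
tcp_rot: [3.141, -0.001, 0.176]
ft_force: [-0.9, -1.9, 2.4]
opening: 0.119
grip_force: 30.0
```

```bash
python3 -c "
from h import *
for t in [.04,.1,.17,.24,.31,.38,.45,.52,.59,.66,.73,.8,.87,.94,1.01,1.06,1.08]:
    a=np.arctan2(46,172); r=np.hypot(46,172); print(t, round(172-r*np.cos(a+t)), round(46-r*np.sin(a+t)))
from cell import env
s=env.state();print(s['t'],s['eef_pos'],s['tcp_rot'],s['ft_force'],s['opening'],s['grip_force'])"
```

```text
0.04 2 -7
0.1 5 -17
0.17 10 -28
0.24 16 -40
0.31 22 -50
0.38 29 -61
0.45 37 -70
0.52 46 -79
0.59 55 -88
0.66 64 -96
0.73 75 -103
0.8 85 -109
0.87 96 -115
0.94 108 -120
1.01 119 -124
1.06 128 -127
1.08 132 -127
11.95 [617.30156092  97.31367724 101.99354766] [ 3.14122908e+00 -5.54641348e-04  1.75805241e-01] [-0.91366932 -1.89729823  2.38907623] 0.11880005979121518 30.000456869602203
```

Bar gripped (about 12 mm opening). I lift it along the arc.

Call:
{"name": "step_arm", "arguments": {
  "moves": [
    {"tx": 0, "ty": 1, "tz": -3, "roll": 0},
    {"tx": 0, "ty": 2, "tz": -7, "roll": 0},
    {"tx": 0, "ty": 3, "tz": -12, "roll": 0},
    {"tx": 0, "ty": 5, "tz": -17, "roll": 0},
    {"tx": 0, "ty": 7, "tz": -22, "roll": 0},
    {"tx": 0, "ty": 10, "tz": -28, "roll": 0},
    {"tx": 0, "ty": 13, "tz": -34, "roll": 0},
    {"tx": 0, "ty": 16, "tz": -40, "roll": 0},
    {"tx": 0, "ty": 19, "tz": -45, "roll": 0},
    {"tx": 0, "ty": 22, "tz": -50, "roll": 0},
    {"tx": 0, "ty": 25, "tz": -55, "roll": 0},
    {"tx": 0, "ty": 29, "tz": -61, "roll": 0}
  ]
}}

```text
t: 12.95
eef_pos: [622.1, 69.1, 163.3]
tcp_rot: [-3.141, -0.0, 0.176]
ft_force: [0.5, 3.0, -1.4]
opening: 0.119
grip_force: 30.0
```

Call:
{"name": "step_arm", "arguments": {
  "moves": [
    {"tx": 0, "ty": 4, "tz": -4, "roll": 0},
    {"tx": 0, "ty": 8, "tz": -9, "roll": 0},
    {"tx": 0, "ty": 12, "tz": -14, "roll": 0},
    {"tx": 0, "ty": 17, "tz": -18, "roll": 0},
    {"tx": 0, "ty": 21, "tz": -23, "roll": 0},
    {"tx": 0, "ty": 26, "tz": -27, "roll": 0},
    {"tx": 0, "ty": 30, "tz": -31, "roll": 0},
    {"tx": 0, "ty": 35, "tz": -35, "roll": 0},
    {"tx": 0, "ty": 40, "tz": -38, "roll": 0},
    {"tx": 0, "ty": 46, "tz": -42, "roll": 0},
    {"tx": 0, "ty": 51, "tz": -45, "roll": 0},
    {"tx": 0, "ty": 56, "tz": -48, "roll": 0}
  ]
}}

```text
t: 13.95
eef_pos: [632.0, 14.4, 213.0]
tcp_rot: [-3.14, -0.002, 0.176]
ft_force: [-3.9, 8.3, 11.5]
opening: 0.119
grip_force: 30.0
```

Call:
{"name": "step_arm", "arguments": {
  "moves": [
    {"tx": 0, "ty": 5, "tz": -3, "roll": 0},
    {"tx": 0, "ty": 11, "tz": -6, "roll": 0},
    {"tx": 0, "ty": 17, "tz": -9, "roll": 0},
    {"tx": 0, "ty": 23, "tz": -11, "roll": 0},
    {"tx": 0, "ty": 29, "tz": -13, "roll": 0},
    {"tx": 0, "ty": 34, "tz": -15, "roll": 0},
    {"tx": 0, "ty": 39, "tz": -16, "roll": 0},
    {"tx": 0, "ty": 43, "tz": -18, "roll": 0},
    {"tx": 0, "ty": 43, "tz": -18, "roll": 0},
    {"tx": 0, "ty": 43, "tz": -18, "roll": 0},
    {"tx": 0, "ty": 43, "tz": -18, "roll": 0},
    {"tx": 0, "ty": 43, "tz": -18, "roll": 0}
  ]
}}

```text
t: 14.95
eef_pos: [639.6, -28.7, 229.3]
tcp_rot: [3.141, -0.001, 0.176]
ft_force: [-0.3, 3.0, 7.0]
opening: 0.122
grip_force: 30.0
```

```bash
python3 -c "
from h import *;from cell import env,optics
s=env.state();print(s['t'],s['eef_pos'],s['ft_force'],s['opening'],s['grip_force'])
c=optics.read_camera('scene');cv2.imwrite('pics/up.png',cv2.resize(c['pixels'][150:420,150:450],(660,594)))"
```

```text
14.95 [639.6369843  -28.70359096 229.25254663] [-0.34579546  3.00624547  7.01901848] 0.12169189718520806 29.99200701713562
```

View pics/up.png

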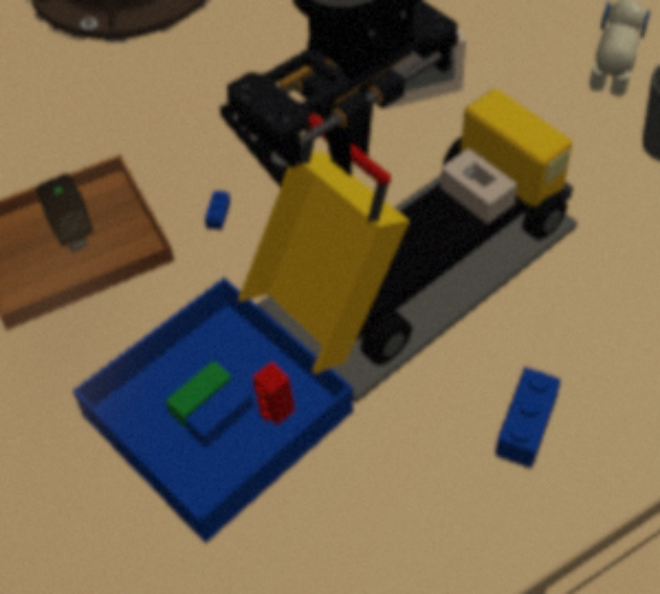

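All three bricks are in the bin: green, blue, and red standing on end at (273,392) px. I lower the bed along the same arc.

Call:
{"name": "step_arm", "arguments": {
  "moves": [
    {"tx": 0, "ty": -4, "tz": 2, "roll": 0},
    {"tx": 0, "ty": -9, "tz": 3, "roll": 0},
    {"tx": 0, "ty": -14, "tz": 5, "roll": 0},
    {"tx": 0, "ty": -20, "tz": 7, "roll": 0},
    {"tx": 0, "ty": -26, "tz": 9, "roll": 0},
    {"tx": 0, "ty": -32, "tz": 12, "roll": 0},
    {"tx": 0, "ty": -38, "tz": 15, "roll": 0},
    {"tx": 0, "ty": -43, "tz": 18, "roll": 0},
    {"tx": 0, "ty": -48, "tz": 21, "roll": 0},
    {"tx": 0, "ty": -53, "tz": 24, "roll": 0},
    {"tx": 0, "ty": -59, "tz": 28, "roll": 0},
    {"tx": 0, "ty": -64, "tz": 31, "roll": 0}
  ]
}}

```text
t: 16.0
eef_pos: [628.3, 34.6, 196.6]
tcp_rot: [3.141, 0.0, 0.176]
ft_force: [3.5, -4.5, -5.6]
opening: 0.12
grip_force: 30.0
```

Call:
{"name": "step_arm", "arguments": {
  "moves": [
    {"tx": 0, "ty": -5, "tz": 4, "roll": 0},
    {"tx": 0, "ty": -9, "tz": 8, "roll": 0},
    {"tx": 0, "ty": -14, "tz": 12, "roll": 0},
    {"tx": 0, "ty": -18, "tz": 17, "roll": 0},
    {"tx": 0, "ty": -23, "tz": 22, "roll": 0},
    {"tx": 0, "ty": -27, "tz": 26, "roll": 0},
    {"tx": 0, "ty": -31, "tz": 31, "roll": 0},
    {"tx": 0, "ty": -35, "tz": 35, "roll": 0},
    {"tx": 0, "ty": -38, "tz": 40, "roll": 0},
    {"tx": 0, "ty": -42, "tz": 46, "roll": 0},
    {"tx": 0, "ty": -45, "tz": 51, "roll": 0},
    {"tx": 0, "ty": -48, "tz": 56, "roll": 0}
  ]
}}

```text
t: 17.0
eef_pos: [619.9, 82.0, 141.1]
tcp_rot: [3.142, 0.0, 0.176]
ft_force: [4.0, -1.5, -0.6]
opening: 0.117
grip_force: 30.0
```

Call:
{"name": "step_arm", "arguments": {
  "moves": [
    {"tx": 0, "ty": -3, "tz": 6, "roll": 0},
    {"tx": 0, "ty": -6, "tz": 12, "roll": 0},
    {"tx": 0, "ty": -9, "tz": 18, "roll": 0},
    {"tx": 0, "ty": -11, "tz": 23, "roll": 0},
    {"tx": 0, "ty": -13, "tz": 28, "roll": 0},
    {"tx": 0, "ty": -14, "tz": 33, "roll": 0},
    {"tx": 0, "ty": -15, "tz": 36, "roll": 0},
    {"tx": 0, "ty": -16, "tz": 38, "roll": 0},
    {"tx": 0, "ty": -16, "tz": 39, "roll": 0},
    {"tx": 0, "ty": -16, "tz": 39, "roll": 0}
  ]
}}

```text
t: 17.83
eef_pos: [617.2, 97.3, 102.8]
tcp_rot: [3.141, -0.0, 0.176]
ft_force: [2.5, -2.3, 0.9]
opening: 0.117
grip_force: 30.0
```

Call:
{"name": "step_arm", "arguments": {
  "moves": [
    {"tx": 0, "ty": 0, "tz": 0, "roll": 0},
    {"tx": 0, "ty": 0, "tz": 0, "roll": 0},
    {"tx": 0, "ty": 0, "tz": 0, "roll": 0},
    {"tx": 0, "ty": 0, "tz": 0, "roll": 0},
    {"tx": 0, "ty": 0, "tz": 0, "roll": 0},
    {"tx": 0, "ty": 0, "tz": 0, "roll": 0}
  ],
  "grip": 38
}}

```text
t: 18.33
eef_pos: [617.0, 97.5, 102.5]
tcp_rot: [-3.142, 0.0, 0.176]
ft_force: [-0.1, 1.1, 0.8]
opening: 0.394
grip_force: 0.0
```

Call:
{"name": "step_arm", "arguments": {
  "moves": [
    {"tx": 0, "ty": 0, "tz": -6, "roll": 0},
    {"tx": 0, "ty": 0, "tz": -15, "roll": 0},
    {"tx": 0, "ty": 0, "tz": -30, "roll": 0},
    {"tx": 0, "ty": 0, "tz": -50, "roll": 0},
    {"tx": 0, "ty": 0, "tz": -75, "roll": 0},
    {"tx": 0, "ty": 0, "tz": -100, "roll": 0},
    {"tx": 0, "ty": 0, "tz": -120, "roll": 0},
    {"tx": -10, "ty": 0, "tz": -130, "roll": 0},
    {"tx": -30, "ty": 0, "tz": -130, "roll": 0},
    {"tx": -55, "ty": 0, "tz": -130, "roll": 0},
    {"tx": -80, "ty": 0, "tz": -130, "roll": 0},
    {"tx": -100, "ty": 0, "tz": -130, "roll": 0}
  ]
}}

```text
t: 19.33
eef_pos: [516.1, 79.7, 232.6]
tcp_rot: [-3.142, 0.001, 0.176]
ft_force: [0.3, 0.6, -0.5]
opening: 0.401
grip_force: 0.0
```

Call:
{"name": "step_arm", "arguments": {
  "moves": [
    {"tx": 0, "ty": 0, "tz": 0, "roll": 0},
    {"tx": 0, "ty": 0, "tz": 0, "roll": 0},
    {"tx": 0, "ty": 0, "tz": 0, "roll": 0},
    {"tx": 0, "ty": 0, "tz": 0, "roll": 0}
  ]
}}

```text
t: 19.67
eef_pos: [519.3, 80.0, 232.6]
tcp_rot: [3.141, -0.0, 0.176]
ft_force: [-1.2, 0.7, 0.0]
opening: 0.4
grip_force: 0.0
```

```bash
python3 -c "
from h import *;from cell import env,optics
s=env.state();print(s['t'],s['eef_pos'],s['ft_force'],s['opening'],s['grip_force'])
c=optics.read_camera('scene');cv2.imwrite('pics/fin.png',cv2.resize(c['pixels'][140:420,120:450],(700,594)))
for ar,ce,r in blobs(masks(c['pixels'])['red']): print(ar,ce,ray(c,*ce,118).round(1))"
```

```text
19.6667 [519.2755084   79.98364284 232.56756546] [-1.16320847  0.68862168  0.01371445] 0.39960594989341913 0.0
123 [354.23577236 228.56910569] [615.9  98.7 118. ]
134 [273.39552239 321.53731343] [ 726.4 -158.9  118. ]
```

View pics/fin.png

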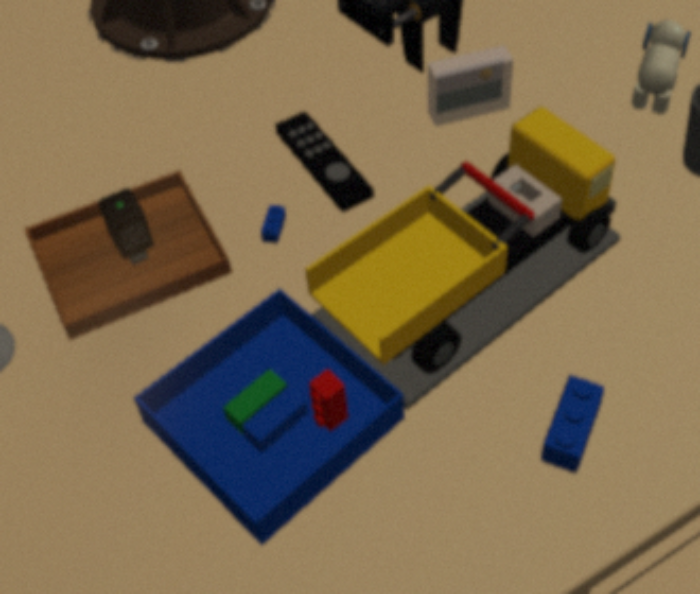

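The bed is flat and empty, with the bar back where it started. All three bricks are in the bin, the plug is in the tray and the bystanders are undisturbed.

```bash
python3 -c "
from cell import env
print(env.job_done())"
```

```text
the job is handed in; nothing more can be done
None
```

The job is handed in at about 20 s: the plug stands in the wooden tray, all three bricks are in the blue bin, the bed is back down flat, and the other things in view are where they were.

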